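Open the dosing tray and hold the brush level over it

ROBOT

A 6-joint arm with a two-finger parallel gripper is mounted at the origin on the work surface. World frame = base frame: x ahead of the robot, y to its left, z up, the work surface at z = 0. Lengths are in mm, angles in rad, forces in N, time in s.
With the tool pointing down it reaches from about 275 to 725 mm from the base axis. Payload 5.6 kg.
Tool frame: the origin (TCP) lies on the centre line of the jaws, within the pads' length; the fingertips stand 22 mm ahead of it and the grasp point (between the pads) lies 3 mm ahead of it; z points along the fingers, y is the direction in which the jaws open and shut (so a half turn about z gives the same grasp; the last joint's range is limited). The gripper opens to 85 mm and grips with 20 to 120 N. Pads are 22 mm wide; open, the fingers measure 114 mm over their backs; the gripper's body (76 mm by 85 mm) begins 54 mm behind the grasp point. The pads swing forward as they close: fully open they stand 13 mm farther back than shut.
Start: joints at [1.396, 0.255, 0.108, 0, -1.424, -0.285], TCP at [244.046, 492.884, 253.283] pointing down, gripper open.
Joint ranges: [-2.95, 2.95], [-1.21, 1.97], [-1.09, 1.5], [-2.87, 1.71], [-2.94, -0.07], [-3.05, 3.05]. Speed limits (rad/s): [2.57, 2.57, 3.14, 3.14, 3.14, 3.14].

INTERFACE

Orientations are given as a unit quaternion [w, x, y, z].
In Python, from plant import * gives the robot as it stands.
- The arm moves only by the shell command python3 -m crank 'ROWS' [OPENING] [FORCE]. ROWS is JSON, one flat list of numbers, 4 for each row, row after row: the shift along the tool's x, y, z in m, then the turn about the tool's z in degrees. A call has 1 to 12 rows; each row shifts and turns the pose as measured when the row begins, along the tool's axes as they then stand; what a row does not reach is not made up. A row lasts 1/12 s, in which the tool goes at most 41.7 mm and 7.16 degrees, less where a joint would pass 70% of its speed; a pose out of reach is approached as far as the arm can. A call is refused whole if a number of a shift passes 0.0417 or a number of a turn 7.16, either way. A call with a gripper value outside its range is refused whole. OPENING is the finger opening in m, from 0 to 0.0854, set as the call begins (- or left out, the last holds). The fingers move at their own pace and stop on an object; FORCE is the grip in N (left out, the last holds). Time passes only in rows, so rows that do not move let the fingers close. It gives the time, the measured TCP pose, the force and the opening at its end, in the units of the state.
- state(): the state, without advancing time (a new reading comes with each control period).
- snapshot(name): name is "side" or "top"; returns a dict with "color" (420x560x3 uint8, red, green, blue), "range_z" (420x560 float32, mm along the optical axis (not along the pixel's ray), 0 where there is no reading), "intrinsics" (3x3 intrinsics, pixels), "dist_coeffs" ([k1, k2, p1, p2, k3] as OpenCV has them; the pictures are not rectified), "origin" and "rotation" of the camera in the world. Camera axes: x right, y down, z forward; pixel columns grow to the right and rows downward; lengths in mm; the calibration is good to about 2 mm. A picture is of the moment at which its call begins.
- job_done(): hands the job in, once; it reports no verdict.
The state is a dict: "clock": time; "joints": joint angles; "joint_vel": joint speeds; "joint_efforts": joint torques, N m; "tool_pos": TCP position; "tool_rot": TCP orientation; "force": force on the tool from outside, world axes, zero at the start; "moment": the same for the moment, N m; "grip_width": finger opening in mm.
Only numpy, scipy, OpenCV 4.12 (cv2) and the standard library are available. Lean on these libraries where they do the work, as an engineer would, in place of code of your own. Each camera call takes 0.05 s, during which the arm holds its last target. There are 200 camera calls.

TASK

Fold the half-open cover of the dosing tray up until it stands straight up, and leave it standing. Then draw the silicone brush out of its slanted holder, turn it level (its length horizontal) and finish while holding it still in the gripper, with the brush head above the open tray and the whole brush at least 12 cm above the counter. Leave the ramekin, the moka base and the grinder where they stand.

Things in the scene. Friction and masses are not known exactly. Their poses are not given: they have to be found in the camera images.
- cover (a joint): Angle (rad) of the tray's cover: 0 = closed flat on the tray, 1.571 = straight up, stop at 2.1. It starts part open (0.7 to 1.1). A stiff friction hinge keeps it where it is left; moving it takes 2 to 3 N at the free edge. It swings about the tray's far rim: as the angle grows, the free edge, nearest the robot, rises and moves away from the robot.
- cover_hinge (a point): Middle of the cover's hinge line, above the tray's far rim, 46 mm above the counter. Fixed to the tray: x points from the tray's near side to its far side, y runs along the hinge, z up.
- cover_edge (a point): Middle of the round bead (10 mm diameter, 156 mm long) on the cover's free edge, 130 mm from the hinge line. The cover is a grey plastic panel 126 x 166 mm, 5 mm thick. Upright, this point is 176 mm above the counter.
- tray_floor (a point): Centre of the inner floor (4 mm above the counter) of the grey plastic dosing tray, which is fixed to the counter: outside 130 mm along its x (away from the robot) by 170 mm along its y, rim 40 mm high, walls 4 mm. The hinge line is 66 mm from here along +x. The tray may stand on the left or the right, the holder on the other side.
- brush_centre (a point): Middle of the brush's 190 mm length. Its z axis runs from the head (down in the holder) to the handle end, 95 mm from here. In the holder it leans 0.70 rad (40 degrees) from vertical, handle end up and away from the robot, its y axis level. Handle: plain wood bar 16 x 16 mm, bare from 10 mm below this point to the handle end. Balance point about 20 mm from here towards the head.
- brush_head (a point): Middle of the brush head, on the brush's axis 25 mm from its lower end, 70 mm from brush_centre along -z; axes as brush_centre.
- brush: The silicone brush, about 80 g: head a dark silicone block 50 mm long, 30 mm along the brush's y, 16 mm along its x; wooden handle the other 140 mm. Origin at the middle of the head's end face, z along the brush to the handle end.
- holder: White plastic holder, fixed to the counter: a slanted open sleeve, outside 30 x 44 mm and 85 mm long, inside 22 x 36 mm and 81 mm deep, on a base plate 130 x 80 x 8 mm. Origin on the counter about below the middle of the sleeve's mouth, whose centre is about 95 mm above the counter; x is the direction (level) in which the sleeve leans away from the robot.
- tray: The dosing tray; origin on the counter under its centre, axes as tray_floor. It carries the cover.
- ramekin: Bystander: glass ramekin, 84 mm across, 45 mm high; origin under its centre.
- moka_base: Bystander: aluminium moka base, 92 mm across, 75 mm high; origin under its centre.
- grinder: Bystander: matte white hand grinder, 72 mm across, 180 mm high; origin under its centre.
Not all that is in view belongs to the job. There is more than one size of the brush; the job needs the smallest. Of the things shaped like the tray, the grey one is meant.

How it is judged:
By the outcome, as a careful person would: the job done as asked, in the order asked, and still so for the second after the job is handed in, while the arm keeps its last pose, push and grip.
It also fails if it takes over 53 s, if anything falls off the work surface, if the arm or the gripper's body presses on something with over 40 N, if the wrist force passes 120 N, or if a joint passes its speed limit or range.

## Working session

There is one attempt and no reset: what is moved stays moved. The work goes in short steps, Python scripts to look and compute and a shell command to move; the robot and the scene stay as the last step left them, time stands still between calls to the robot, and variables do not carry over. Pictures are saved under pics/ and viewed, on a budget of 10 in all, crops included, one or two more only if the job needs it, and the job is handed in when it is done.

```bash
ls; mkdir -p pics; python3 - <<'E'
from plant import *
import cv2,numpy as np
print(state())
for n in("side","top"):
    s=snapshot(n); np.savez(f"pics/{n}0.npz",**s)
    print(n,s["intrinsics"],s["dist_coeffs"],s["origin"],s["rotation"])
    cv2.imwrite(f"pics/{n}0.png",cv2.resize(s["color"][:,:,::-1],(800,600)))
E
```

```text
pics
{'clock': 0.0, 'joints': array([ 1.39561372e+00,  2.55728744e-01,  1.07008096e-01, -4.68651131e-04,
       -1.42387942e+00, -2.84596908e-01]), 'joint_vel': array([ 8.04759781e-05,  1.06295973e-03,  7.02266696e-04,  1.48048849e-04,
       -1.24631287e-04, -5.79819023e-04]), 'joint_efforts': array([-2.98166779e-04, -3.86618900e+01,  2.37946057e+01,  5.36533356e+00,
       -6.13529206e-03,  3.92306561e-06]), 'tool_pos': array([243.81202446, 492.5073788 , 252.40770864]), 'tool_rot': array([ 9.13193298e-04,  9.73683235e-01, -2.27903689e-01, -1.82109329e-04]), 'force': array([-0.39007509,  0.02592983,  0.16885375]), 'moment': array([-0.0120052, -0.0333913,  0.0014736]), 'grip_width': 85.36129103466317}
side [[416.06752414   0.         273.82038754]
 [  0.         416.06752414 205.65135203]
 [  0.           0.           1.        ]] [0.02247988 0.         0.         0.         0.        ] [  43.77200165 -729.45884526  805.89895608] [-0.40864705  0.86216692 -0.26718796  0.13522717]
top [[380.57877764   0.         277.97404766]
 [  0.         380.57877764 205.27027305]
 [  0.           0.           1.        ]] [-0.08371187  0.          0.          0.          0.        ] [ 408.58471236  -10.74658323 1026.12547472] [-0.06089641  0.71060336 -0.69895617  0.05286553]
```

View pics/top0.png

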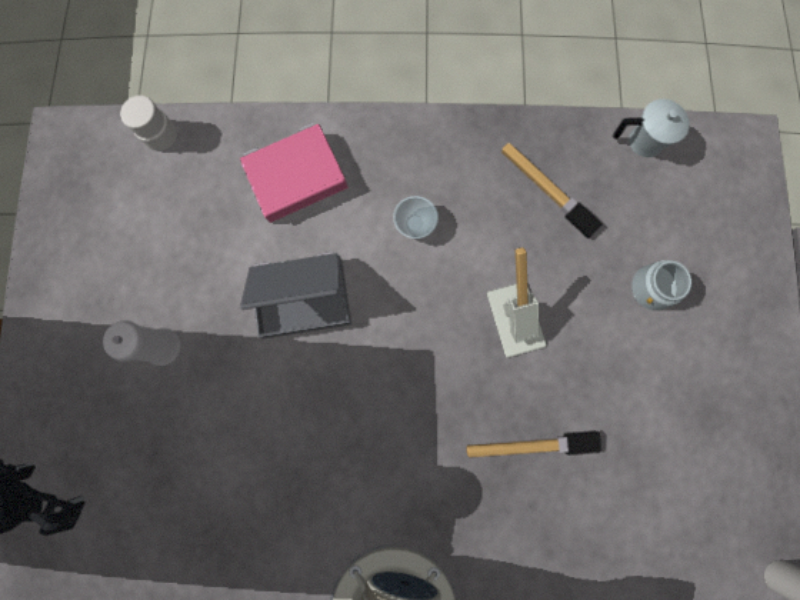

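View pics/side0.png

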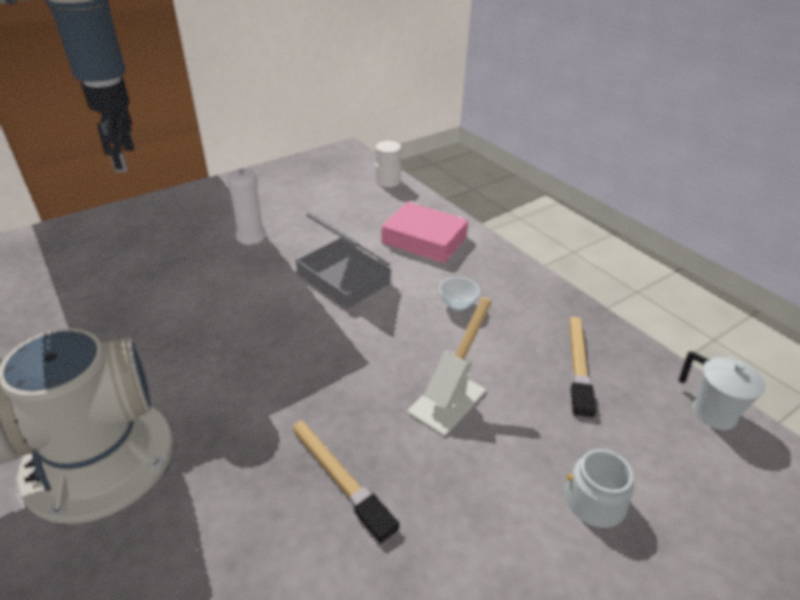

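The top view shows the grey tray with its cover at (297,295), with the pink closed box at (295,172) as its lookalike. The brush in the holder is at (521,275), and the two lying brushes are at (550,190) and (535,445). The grinder is at (125,342) and the white mug at (140,110). The moka base is at (668,285), the full moka pot at (660,125) and the ramekin at (415,217). I choose the grey tray and the brush in the holder, and check both in a close crop.

```bash
cat > h.py <<'E'
import numpy as np,cv2
from scipy.spatial.transform import Rotation as R
def load(n): return dict(np.load(f"pics/{n}.npz"))
def rot(q): return R.from_quat(np.roll(np.asarray(q,float),-1))
def cloud(s):
    K,d=s["intrinsics"],s["dist_coeffs"]
    h,w=s["range_z"].shape
    g=np.stack(np.meshgrid(np.arange(w),np.arange(h)),-1).reshape(-1,1,2).astype(np.float64)
    n=cv2.undistortPoints(g,K,d).reshape(h,w,2)
    z=s["range_z"][...,None]
    p=np.concatenate([n*z,z],-1)
    P=(rot(s["rotation"]).as_matrix()@p.reshape(-1,3).T).T.reshape(h,w,3)+s["origin"]
    P[s["range_z"]==0]=np.nan
    return P
def project(s,X):
    r=rot(s["rotation"]).inv(); X=np.atleast_2d(X)-s["origin"]
    return cv2.projectPoints(r.apply(X),np.zeros(3),np.zeros(3),s["intrinsics"],s["dist_coeffs"])[0].reshape(-1,2)
E
python3 - <<'E'
from h import *
t,s=load("top0"),load("side0")
P=cloud(t);Q=cloud(s)
f=.7
def pt(C,u,v):
    u,v=int(u*f),int(v*f); return np.round(np.nanmedian(C[v-1:v+2,u-1:u+2].reshape(-1,3),0),0)
for k,u,v in [("table",600,350),("coverL",255,295),("coverfar",300,265),("coverC",300,285),("floor",300,318),("mug",138,108),("grinder",120,340),("handle end",521,252),("handle",522,285),("rame",415,217),("moka",668,270),("brA",508,148),("brAhead",585,220),("brB",470,452),("brBhead",598,442),("mouth",523,305),("plate",520,345),("pink",295,172)]: print(k,pt(P,u,v))
print("side table",pt(Q,500,520))
def crop(im,x0,y0,w,h): return cv2.resize(im["color"][y0:y0+h,x0:x0+w,::-1],(400,300),interpolation=cv2.INTER_CUBIC)
a=np.vstack([np.hstack([crop(t,160,170,100,75),crop(t,320,165,100,75)]),np.hstack([crop(s,190,140,100,75),crop(s,270,200,100,75+0)])])
cv2.imwrite("pics/crop0.png",a)
E
```

```text
table [ 475. -385.   -0.]
coverL [550. 244. 120.]
coverfar [615. 178.  67.]
coverC [569. 167. 115.]
floor [526. 186.   3.]
mug [907. 498. 105.]
grinder [466. 447. 171.]
handle end [ 617. -196.  179.]
handle [ 573. -207.  129.]
rame [729. -29.   6.]
moka [ 628. -521.    8.]
brA [ 869. -210.   19.]
brAhead [ 721. -358.   19.]
brB [ 285. -134.   20.]
brBhead [ 304. -367.   19.]
mouth [ 544. -216.   98.]
plate [ 481. -230.    7.]
pink [800. 202.  48.]
side table [ 454. -441.    0.]
```

View pics/crop0.png

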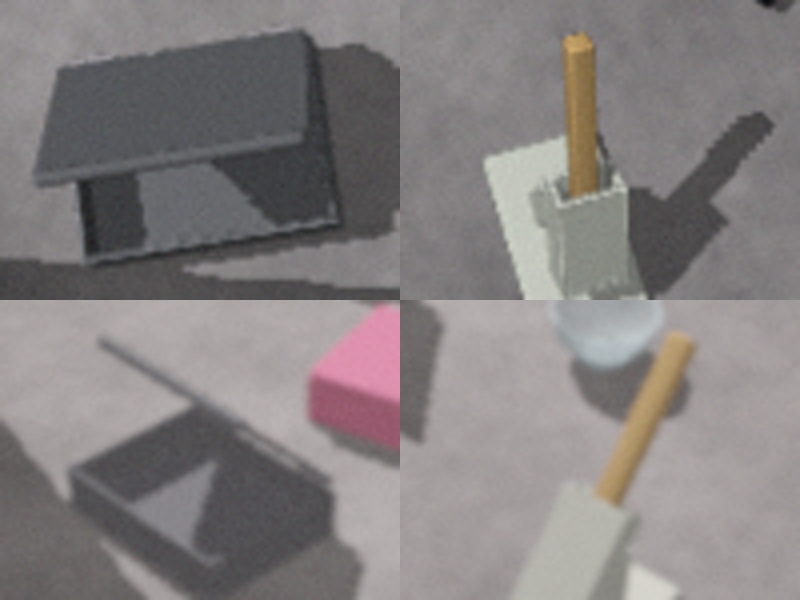

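The crop confirms the grey tray (top view, free-edge bead from (35,180) to (300,140) in the crop). The bare handle sits in the white sleeve, with its end at (578,42) and the sleeve mouth near (585,190). Next I fit the cover plane and the handle axis.

```bash
python3 - <<'E'
from h import *
t,s=load("top0"),load("side0")
res={}
for nm,im in(("top",t),("side",s)):
    C=cloud(im); c=im["color"].astype(int)
    m=(C[...,2]>55)&(C[...,2]<170)&(C[...,0]>480)&(C[...,0]<680)&(C[...,1]>70)&(C[...,1]<290)
    X=C[m]
    print(nm,"cover n",len(X))
    if nm=="top":
        for _ in range(3):
            mu=X.mean(0);n=np.linalg.svd(X-mu,full_matrices=False)[2][2]; n*=np.sign(n[2])
            X=X[abs((X-mu)@n)<4]
        print(" normal",n,"tilt",np.arccos(n[2]),"yaw of -x horizontal",np.degrees(np.arctan2(-n[1],-n[0])),"mu",mu,len(X))
        # in-plane corners
        hd=np.array([-n[1],n[0],0]);hd/=np.linalg.norm(hd);up=np.cross(hd,n)
        q=np.c_[(X-mu)@hd,(X-mu)@up].astype(np.float32)
        r=cv2.minAreaRect(q); print(" rect",r); 
        for b in cv2.boxPoints(r): print("  corner",mu+hd*b[0]+up*b[1])
    # tray rim
    m=(C[...,2]>36)&(C[...,2]<44)&(C[...,0]>450)&(C[...,0]<680)&(C[...,1]>70)&(C[...,1]<290)
    r=cv2.minAreaRect(C[m][:,:2].astype(np.float32)); print(" rim",r)
    # handle
    m=(C[...,2]>100)&(C[...,0]>520)&(C[...,0]<680)&(C[...,1]>-260)&(C[...,1]<-150)&(c[...,0]-c[...,2]>40)
    X=C[m]; mu=X.mean(0); d=np.linalg.svd(X-mu,full_matrices=False)[2][0]; d*=np.sign(d[2])
    k=(X-mu)@d
    print(" handle",len(X),"dir",d,"lean",np.arccos(d[2]),"yaw",np.degrees(np.arctan2(d[1],d[0])),"mu",mu,"end",mu+d*k.max(),"low",mu+d*k.min())
    # base plate
    m=(C[...,2]>5)&(C[...,2]<11)&(C[...,0]>430)&(C[...,0]<640)&(C[...,1]>-300)&(C[...,1]<-130)&(c.min(-1)>140)
    print(" plate",cv2.minAreaRect(C[m][:,:2].astype(np.float32)))
    for nme,x,y,z0 in(("grinder",466,447,60),("ramekin",729,-29,20),("moka",628,-521,40)):
        m=(C[...,2]>z0)&(abs(C[...,0]-x)<80)&(abs(C[...,1]-y)<80); X=C[m]; print(" ",nme,X.min(0).round(),X.max(0).round())
E
```

```text
top cover n 1868
 normal [0.71119341 0.12544284 0.69171383] tilt 0.8069367995564114 yaw of -x horizontal -169.99685467454788 mu [576.22036891 186.0699173  104.18076823] 1826
 rect ((0.6403579711914062, 6.153751373291016), (128.23741149902344, 167.37570190429688), 89.64270782470703)
  corner [551.58577533  96.99097301 145.66364073]
  corner [521.80181188 261.6936578  146.41739974]
  corner [609.01635227 277.88888241  53.80976546]
  corner [638.80031572 113.18619763  53.05600645]
 rim ((565.6121826171875, 183.4357452392578), (136.89012145996094, 171.0465545654297), 9.27807331085205)
 handle 267 dir [0.64019723 0.17935399 0.74698036] lean 0.727287775142892 yaw 15.650443050308423 mu [ 587.0971733  -203.96801649  144.76360626] end [ 617.86959965 -195.34698956  180.66878858] low [ 548.86836214 -214.67798153  100.15833468]
 plate ((528.209228515625, -219.91748046875), (130.07254028320312, 78.67080688476562), 19.07234764099121)
  grinder [432. 418.  60.] [499. 482. 181.]
  ramekin [674. -68.  20.] [756.  12.  49.]
  moka [ 552. -534.   40.] [ 637. -451.   79.]
side cover n 187
 rim ((563.5631103515625, 185.6627655029297), (133.80288696289062, 174.89393615722656), 9.78385066986084)
 handle 318 dir [0.6237832  0.18407467 0.75961242] lean 0.7080793499877018 yaw 16.441012582635256 mu [ 584.15300545 -208.30269461  141.02291072] end [ 616.90299094 -198.6383711   180.90422777] low [ 549.74733634 -218.45560038   99.1253838 ]
 plate ((528.58154296875, -221.73463439941406), (143.3096466064453, 109.12226104736328), 1.5697975158691406)
  grinder [432. 415.  60.] [495. 484. 182.]
  ramekin [672. -69.  20.] [755.  13.  49.]
  moka [ 552. -539.   40.] [ 636. -456.   78.]
```

Measured:
- **Tray:** yaw is about 10°, hinge at about (630,196,46), cover angle about 0.81 rad. The bead at (537,179,143) matches the given 130 mm radius.
- **Brush:** leans 0.71 rad at yaw about 16–19°, handle end at about (618,-196,181).

The tool can only turn about its vertical axis. I will therefore push the bead with closed fingers, and level the brush later by letting it pivot in the grip against the tray rim.

```bash
python3 -m crank '[0,0,0,-6.07,0,0,0,-6.07,0,0,0,-6.07,0,0,0,-6.07,0,0,0,-6.07,0,0,0,-6.07]' 0 40; python3 -m crank '[0.0157,0.030,0,0,0.0157,0.030,0,0,0.0157,0.030,0,0,0.0157,0.030,0,0,0.0157,0.030,0,0,0.0157,0.030,0,0,0.0157,0.030,0,0,0.0157,0.030,0,0,0.0157,0.030,0,0,0.0157,0.030,0,0,0.0157,0.030,0,0,0.0157,0.030,0,0]'
cat >> h.py <<'E'
def go(x,y,z,yaw=None):
    "tool-frame shift to a world target, yaw = heading (deg) of the tool x axis"
    from plant import state
    s=state(); r=rot(s["tool_rot"]); d=r.inv().apply(np.array([x,y,z])-s["tool_pos"]); X=r.apply([1,0,0])
    h=np.degrees(np.arctan2(X[1],X[0]))
    print("t",round(s["clock"],2),"pos",s["tool_pos"].round(1),"heading",h.round(2),"down",r.apply([0,0,1]).round(3),"shift m",(d/1000).round(4),"turn",None if yaw is None else round(h-yaw,2),"F",s["force"].round(1),"w",round(s["grip_width"],1))
E
python3 -c "from h import *;go(492,171.6,150,10)"
```

```text
clock: 0.6
tool_pos: [243.0, 491.1, 249.2]
tool_rot: [0.004, 0.995, 0.101, -0.002]
force: [-0.1, 0.6, -0.8]
grip_width: 12.1
clock: 1.6
tool_pos: [506.5, 167.0, 244.7]
tool_rot: [0.007, 0.994, 0.11, -0.007]
force: [-0.3, 0.4, 0.7]
grip_width: -0.0
t 1.6 pos [506.5 167.  244.7] heading 12.59 down [-0.012 -0.016 -1.   ] shift m [-0.0117 -0.0089  0.0948] turn 2.59 F [-0.3  0.4  0.7] w -0.0
```

```bash
python3 -m crank '[-0.012,-0.009,0,2.6,0,0,0.032,0,0,0,0.032,0,0,0,0.030,0,0,0,0,0]'; python3 - <<'E'
from h import *; import plant
go(492,171.6,150,10)
import numpy as np
h0=np.array([630,196.]);u=np.array([np.cos(np.radians(10)),np.sin(np.radians(10))])
print((plant.state()["tool_pos"][:2]-h0)@u)
E
```

```text
clock: 2.02
tool_pos: [496.0, 163.1, 147.0]
tool_rot: [0.008, 0.997, 0.079, -0.007]
force: [-0.7, -1.1, -1.7]
grip_width: -0.0
t 2.02 pos [496.  163.1 147. ] heading 9.04 down [-0.012 -0.016 -1.   ] shift m [-0.0027 -0.009  -0.0031] turn -0.96 F [-0.7 -1.1 -1.7] w -0.0
-137.64736714200615
```

```bash
python3 -m crank '[0.010,0,0,0,0.010,0,0,0,0.010,0,0,0,0.010,0,0,0,0.010,0,0,0,0.010,0,0,0,0.010,0,0,0,0.010,0,0,0]'; python3 -c "from h import *;go(585,188,147,10)"; python3 - <<'E'
from plant import *; import cv2,numpy as np
s=snapshot("side"); np.savez("pics/side1.npz",**s)
cv2.imwrite("pics/side1.png",cv2.resize(s["color"][100:250,130:330,::-1],(800,600)))
E
```

```text
clock: 2.68
tool_pos: [579.8, 176.7, 158.7]
tool_rot: [0.009, 0.997, 0.081, -0.007]
force: [-3.1, -0.4, 2.6]
grip_width: -0.3
t 2.68 pos [579.8 176.7 158.7] heading 9.27 down [-0.012 -0.018 -1.   ] shift m [ 0.0072 -0.0105  0.0114] turn -0.73 F [-3.1 -0.4  2.6] w -0.3
```

View pics/side1.png

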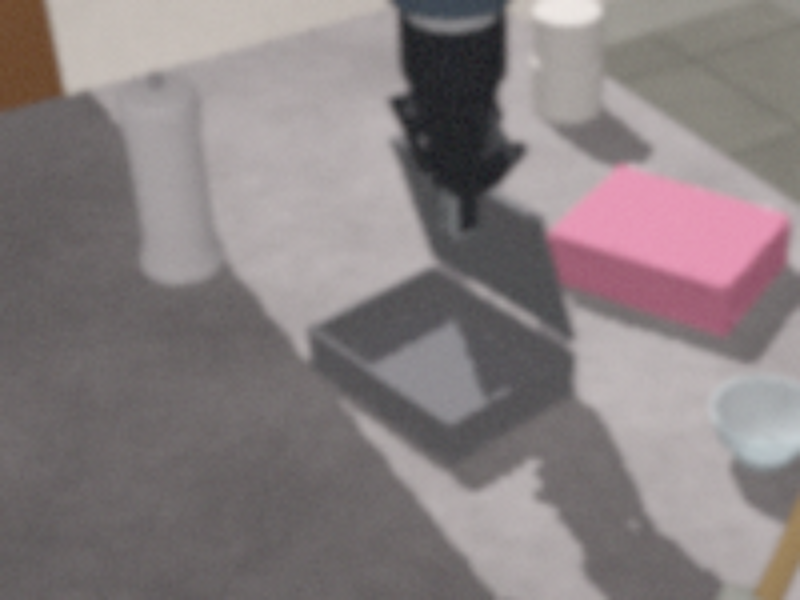

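The fingers are pushing the bead and the cover is about 1.2 rad open: the finger at (465,215) is against the panel, whose top corner is at (545,225). I carry on, holding the height.

```bash
cat >> h.py <<'E'
HU=np.array([np.cos(np.radians(10)),np.sin(np.radians(10))]); H0=np.array([630,196.])
def cover(names=("side","top")):
    from plant import snapshot,state
    tp=state()["tool_pos"]; print("tool along tray x",((tp[:2]-H0)@HU).round(1))
    for n in names:
        C=cloud(snapshot(n)).reshape(-1,3); a=(C[:,:2]-H0)@HU; b=(C[:,:2]-H0)@[-HU[1],HU[0]]
        m=(C[:,2]>58)&(C[:,2]<170)&(abs(a)<95)&(abs(b)<78)&(np.hypot(C[:,0]-tp[0],C[:,1]-tp[1])>(45 if tp[2]<230 else 0))
        best=None
        # robust line fit in (a,z)
        p=np.c_[a[m],C[m,2]].astype(np.float32)
        if len(p)<30: print(n,"few",len(p)); continue
        vx,vy,x0,y0=cv2.fitLine(p,cv2.DIST_WELSCH,0,.01,.01).ravel()
        if vy<0: vx,vy=-vx,-vy
        r=abs((p[:,0]-x0)*vy-(p[:,1]-y0)*vx)
        print(n,"cover angle",round(float(np.arctan2(vy,-vx)),3),"n",len(p),"inliers<3mm",(r<3).sum(),"a at z=46",round(float(x0+(46-y0)*vx/vy),1))
E
python3 -m crank '[0.009,-0.002,0.004,0,0.009,-0.002,0.004,0,0.007,-0.002,0.004,0]'; python3 -c "from h import *;go(612,192.8,147,10);cover()"
```

```text
clock: 2.98
tool_pos: [609.2, 187.6, 152.9]
tool_rot: [0.008, 0.997, 0.081, -0.002]
force: [-1.8, -0.7, 1.7]
grip_width: 0.2
t 2.98 pos [609.2 187.6 152.9] heading 9.3 down [-0.003 -0.016 -1.   ] shift m [ 0.0036 -0.0048  0.0058] turn -0.7 F [-1.8 -0.7  1.7] w 0.2
tool along tray x -21.9
side cover angle 1.549 n 453 inliers<3mm 442 a at z=46 -3.1
top cover angle 1.564 n 143 inliers<3mm 143 a at z=46 -4.1
```

```bash
python3 -m crank '[0.002,0,0,0,0.001,0,0,0]'; python3 -c "from h import *;cover()"; python3 -m crank '[-0.015,0,0,0,-0.03,0,0,0,-0.03,0,-0.02,0,-0.03,0,-0.03,0,0,0,-0.03,0]';  python3 -c "from h import *;cover()"
```

```text
clock: 3.25
tool_pos: [611.8, 188.4, 151.7]
tool_rot: [0.008, 0.997, 0.081, -0.003]
force: [-1.8, -0.1, -1.2]
grip_width: -0.1
tool along tray x -19.2
side cover angle 1.568 n 453 inliers<3mm 435 a at z=46 -2.8
top cover angle 1.574 n 167 inliers<3mm 167 a at z=46 -3.9
clock: 3.77
tool_pos: [501.6, 169.8, 226.0]
tool_rot: [0.011, 0.997, 0.08, -0.009]
force: [1.5, 0.3, 0.3]
grip_width: -0.2
tool along tray x -131.0
side cover angle 1.572 n 1057 inliers<3mm 1014 a at z=46 -3.0
top cover angle 1.577 n 575 inliers<3mm 575 a at z=46 -4.1
```

The cover stands at about 1.572 rad with the tool clear. Next I refine the brush pose with a box fit to both clouds.

```bash
python3 - <<'E'
from h import *
from scipy.optimize import least_squares
def pts(n):
    im=load(n);C=cloud(im);c=im["color"].astype(int)
    m=(C[...,2]>104)&(C[...,0]>520)&(C[...,0]<680)&(C[...,1]>-260)&(C[...,1]<-150)&(c[...,0]-c[...,2]>40)
    k=cv2.erode(m.astype(np.uint8),np.ones((1,1)))>0
    return C[k]
A,B=pts("top0"),pts("side0")
def axes(yaw,lean):
    f=np.array([np.cos(yaw),np.sin(yaw),0]); d=np.sin(lean)*f+np.cos(lean)*np.array([0,0,1]); y=np.array([-f[1],f[0],0]); return np.cross(y,d),y,d
def res(p,X):
    e=p[:3]; x,y,d=axes(p[3],p[4]); q=X-e
    Q=np.abs(np.c_[q@x,q@y,q@d+95])-np.array([8,8,95.])
    return np.linalg.norm(np.maximum(Q,0),axis=1)+np.minimum(Q.max(1),0)
for nm,X in(("top",A),("side",B),("both",np.r_[A,B])):
    r=least_squares(lambda p:np.r_[res(p,X),(p[4]-.7)*100],[615,-198,178,.29,.7],loss="soft_l1")
    e=r.x[:3];x,y,d=axes(*r.x[3:]); print(nm,"end",e.round(1),"yaw",np.degrees(r.x[3]).round(2),"lean",r.x[4].round(3),"centre",(e-95*d).round(1),"s118",(e-72*d).round(1),"rms",np.std(res(r.x,X)).round(2))
E
python3 -c "from h import *;go(560,-212,226,17)"
```

```text
top end [ 620.8 -196.5  176. ] yaw 16.47 lean 0.7 centre [ 562.1 -213.8  103.3] s118 [ 576.3 -209.6  120.9] rms 1.05
side end [ 620.3 -194.7  176.7] yaw 16.72 lean 0.697 centre [ 561.9 -212.3  103.9] s118 [ 576.1 -208.   121.5] rms 1.5
both end [ 620.5 -195.6  176.1] yaw 16.43 lean 0.699 centre [ 561.8 -212.9  103.4] s118 [ 576.  -208.7  121. ] rms 1.37
t 3.87 pos [507.9 171.9 231.8] heading 9.22 down [-0.003 -0.017 -1.   ] shift m [-0.01    0.3872  0.0122] turn -7.78 F [ 0.7  0.8 -0. ] w -0.2
```

```bash
python3 -m crank '[0,0,-0.01,-7.1,0.004,0.036,0,0,0.004,0.036,0,0,0.004,0.036,0,0,0.004,0.036,0,0,0.004,0.036,0,0,0.004,0.036,0,0,0.004,0.036,0,0,0.004,0.036,0,0,0.004,0.036,0,0]' 0.06 60; python3 -c "from h import *;go(581,-207.3,230,16.5)"
```

```text
clock: 4.7
tool_pos: [641.9, -132.8, 254.3]
tool_rot: [0.006, 0.988, 0.152, 0.007]
force: [1.2, 1.3, 0.3]
grip_width: 59.7
t 4.7 pos [ 641.9 -132.8  254.3] heading 17.49 down [ 0.016 -0.01  -1.   ] shift m [-0.0808  0.0524  0.0241] turn 0.99 F [1.2 1.3 0.3] w 59.7
```

```bash
python3 -m crank '[-0.027,0.018,0.003,1,-0.027,0.018,0.003,0,-0.026,0.016,0.003,0,0,0,0,0]'; python3 -c "from h import *;go(581,-207.3,230,16.5)"
```

```text
clock: 5.03
tool_pos: [581.5, -216.1, 239.3]
tool_rot: [0.007, 0.99, 0.14, 0.005]
force: [1.3, -0.3, -0.2]
grip_width: 59.8
t 5.03 pos [ 581.5 -216.1  239.3] heading 16.07 down [ 0.012 -0.012 -1.   ] shift m [ 0.0018 -0.0088  0.0092] turn -0.43 F [ 1.3 -0.3 -0.2] w 59.8
```

```bash
python3 -m crank '[0,-0.0088,0,-0.4,0,0,0.02,0,0,0,0,0]'; python3 -c "from h import *;go(581,-207.3,137,16.5)"; python3 -m crank '[0,0,0.02,0,0,0,0.02,0,0,0,0.02,0,0,0,0,0]'; python3 -c "from h import *;go(581,-207.3,137,16.5)"
```

```text
clock: 5.28
tool_pos: [578.7, -208.7, 219.6]
tool_rot: [0.007, 0.99, 0.142, 0.007]
force: [-0.6, 0.5, -1.4]
grip_width: 59.9
t 5.28 pos [ 578.7 -208.7  219.6] heading 16.3 down [ 0.015 -0.012 -1.   ] shift m [ 0.0017 -0.002   0.0826] turn -0.2 F [-0.6  0.5 -1.4] w 59.9
clock: 5.62
tool_pos: [582.8, -206.1, 162.6]
tool_rot: [0.009, 0.989, 0.144, 0.01]
force: [-1.0, 0.5, -1.0]
grip_width: 59.9
t 5.62 pos [ 582.8 -206.1  162.6] heading 16.62 down [ 0.023 -0.014 -1.   ] shift m [-0.0025  0.0001  0.0255] turn 0.12 F [-1.   0.5 -1. ] w 59.9
```

```bash
python3 -m crank '[-0.0015,0,0.014,0,0,0,0.012,0,0,0,0,0]'; python3 - <<'E'
from h import *; import plant
go(581,-207.3,137,16.5)
t,s=plant.snapshot("top"),plant.snapshot("side")
cv2.imwrite("pics/pre.png",np.vstack([cv2.resize(s["color"][150:300,250:450,::-1],(800,600))]))
E
```

```text
clock: 5.87
tool_pos: [584.6, -205.1, 140.3]
tool_rot: [0.01, 0.989, 0.147, 0.012]
force: [-0.2, 0.5, 0.0]
grip_width: 60.3
t 5.87 pos [ 584.6 -205.1  140.3] heading 16.88 down [ 0.027 -0.016 -1.   ] shift m [-0.0042  0.001   0.0032] turn 0.38 F [-0.2  0.5  0. ] w 60.3
```

View pics/pre.png

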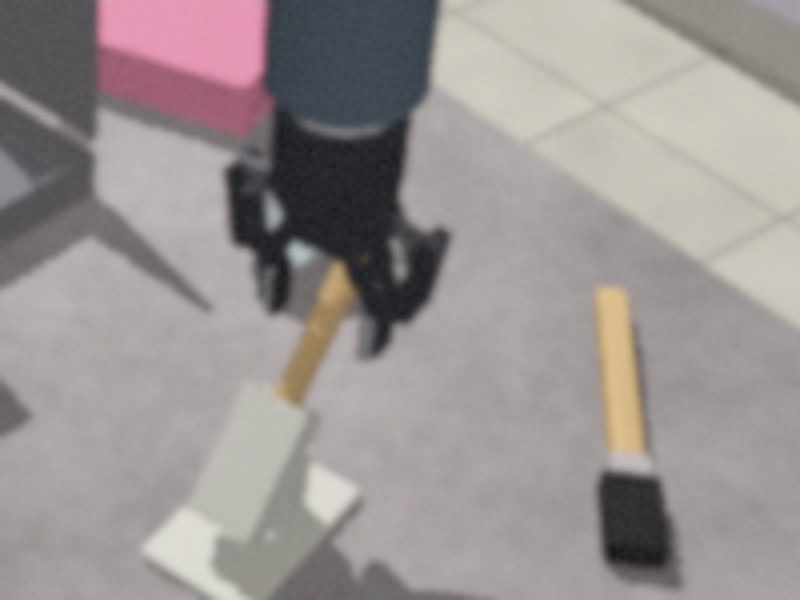

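The open fingers at (270,290) and (370,335) straddle the handle at (325,320), well clear of the sleeve mouth at (285,390). I close on the handle.

```bash
python3 -m crank '[-0.003,0,0.002,-0.4,0,0,0,0,0,0,0,0,0,0,0,0,0,0,0,0,0,0,0,0]' 0 60; python3 -c "from h import *;go(581,-207.3,137,16.5)"
```

```text
clock: 6.47
tool_pos: [585.1, -206.4, 146.2]
tool_rot: [0.012, 0.988, 0.151, 0.017]
force: [-0.3, 0.3, -0.7]
grip_width: 14.7
t 6.47 pos [ 585.1 -206.4  146.2] heading 17.4 down [ 0.038 -0.019 -0.999] shift m [-0.0045 -0.0006  0.0091] turn 0.9 F [-0.3  0.3 -0.7] w 14.7
```

```bash
python3 -m crank '[0,0,0,0,0,0,0,0,-0.003,0,0.006,0.5]' 0.04 60;python3 -c "from h import *;go(582,-207,137,16.5)"; python3 -m crank '[0,0,0.005,0,0,0,0.0,0]';python3 -c "from h import *;go(582,-207,137,16.5)"
```

```text
clock: 6.72
tool_pos: [583.5, -207.8, 141.4]
tool_rot: [0.013, 0.989, 0.147, 0.019]
force: [0.8, -0.1, 0.5]
grip_width: 39.8
t 6.72 pos [ 583.5 -207.8  141.4] heading 16.92 down [ 0.041 -0.02  -0.999] shift m [-0.0014 -0.0013  0.0044] turn 0.42 F [ 0.8 -0.1  0.5] w 39.8
clock: 6.88
tool_pos: [582.6, -207.9, 134.5]
tool_rot: [0.012, 0.989, 0.146, 0.018]
force: [1.3, 0.5, 0.1]
grip_width: 40.3
t 6.88 pos [ 582.6 -207.9  134.5] heading 16.84 down [ 0.039 -0.019 -0.999] shift m [-0.0002 -0.0009 -0.0026] turn 0.34 F [1.3 0.5 0.1] w 40.3
```

```bash
python3 -m crank '[0,0,0,0,0,0,0,0]' 0 60;python3 -c "from h import *;go(582,-207,137,16.5)"; python3 -m crank '[0,0,0,0,0,0,0,0]';python3 -c "from h import *;go(582,-207,137,16.5)"
```

```text
clock: 7.05
tool_pos: [582.1, -208.0, 133.6]
tool_rot: [0.012, 0.989, 0.146, 0.017]
force: [0.4, -0.3, 0.1]
grip_width: 16.6
t 7.05 pos [ 582.1 -208.   133.6] heading 16.82 down [ 0.037 -0.019 -0.999] shift m [ 0.0003 -0.0009 -0.0034] turn 0.32 F [ 0.4 -0.3  0.1] w 16.6
clock: 7.22
tool_pos: [582.0, -207.4, 133.7]
tool_rot: [0.012, 0.989, 0.146, 0.017]
force: [0.1, 1.7, 1.0]
grip_width: 15.5
t 7.22 pos [ 582.  -207.4  133.7] heading 16.79 down [ 0.037 -0.018 -0.999] shift m [ 0.0003 -0.0003 -0.0033] turn 0.29 F [0.1 1.7 1. ] w 15.5
```

```bash
python3 -m crank '[0.0067,0.0002,-0.0074,0,0.0067,0.0002,-0.0074,0,0.0067,0.0002,-0.0074,0,0.0067,0.0002,-0.0074,0]' 0 80;python3 -c "from h import *;go(582+30.9,-207.4+9.1,133.7+38.2,16.5)"
```

```text
clock: 7.55
tool_pos: [605.4, -199.9, 163.0]
tool_rot: [0.011, 0.989, 0.146, 0.015]
force: [-0.3, 0.1, -0.6]
grip_width: 14.6
t 7.55 pos [ 605.4 -199.9  163. ] heading 16.76 down [ 0.032 -0.018 -0.999] shift m [ 0.0079  0.0008 -0.0087] turn 0.26 F [-0.3  0.1 -0.6] w 14.6
```

```bash
python3 -m crank '[0.0067,0.0002,-0.0074,0,0.0067,0.0002,-0.0074,0,0.0067,0.0002,-0.0074,0,0.0067,0.0002,-0.0074,0,0.0067,0.0002,-0.0074,0,0.0067,0.0002,-0.0074,0,0.0067,0,-0.0074,0]';python3 -c "from h import *;go(582+68,-207.4+20,133.7+84,16.5)"
```

```text
clock: 8.13
tool_pos: [650.9, -186.5, 217.4]
tool_rot: [0.011, 0.989, 0.146, 0.014]
force: [0.5, 0.7, -0.9]
grip_width: 15.0
t 8.13 pos [ 650.9 -186.5  217.4] heading 16.82 down [ 0.031 -0.019 -0.999] shift m [-0.0011  0.0006 -0.0003] turn 0.32 F [ 0.5  0.7 -0.9] w 15.0
```

```bash
python3 -c "from plant import *;print(state()['joints'].round(2))"; python3 -m crank '[0,0,-0.01,0,0,0,-0.02,0,0,0,-0.02,7,0,0,0,7,0,0,0,7,0,0,0,7,0,0,0,7,0,0,0,7,0,0,0,7,0,0,0,7]';python3 -c "from h import *;go(572,29,275,-80);from plant import *;print(state()['joints'].round(2))"
```

```text
[-0.04  0.5   0.37  0.02 -1.41  1.9 ]
clock: 8.97
tool_pos: [648.6, -187.0, 274.1]
tool_rot: [0.004, 0.938, -0.345, 0.019]
force: [-0.7, 0.1, -0.8]
grip_width: 14.8
t 8.97 pos [ 648.6 -187.   274.1] heading -40.43 down [ 0.033 -0.021 -0.999] shift m [-0.1982 -0.1148 -0.008 ] turn 39.57 F [-0.7  0.1 -0.8] w 14.8
[-0.04  0.49  0.49  0.02 -1.54  0.9 ]
```

```bash
python3 -m crank '[0,0,0,6.6,0,0,0,6.6,0,0,0,6.6,0,0,0,6.6,0,0,0,6.6,0,0,0,6.6,0,0,0,0]';python3 -c "from h import *;go(572,29,275,-80)"
```

```text
clock: 9.55
tool_pos: [646.4, -188.5, 276.3]
tool_rot: [-0.002, 0.752, -0.658, 0.02]
force: [-0.0, 0.9, -0.6]
grip_width: 14.9
t 9.55 pos [ 646.4 -188.5  276.3] heading -82.38 down [ 0.033 -0.023 -0.999] shift m [-0.2254  0.0447 -0.0062] turn -2.38 F [-0.   0.9 -0.6] w 14.9
```

```bash
python3 -m crank '[-0.025,0.005,0,-2.4,-0.025,0.005,0,0,-0.025,0.005,0,0,-0.025,0.005,0,0,-0.025,0.005,0,0,-0.025,0.005,0,0,-0.025,0.005,0,0,-0.025,0.005,0,0,0,0,0,0]';python3 - <<'E'
from h import *; import plant
go(572,29,200,-80)
for n in("top","side"):
    s=plant.snapshot(n); np.savez(f"pics/{n}2.npz",**s)
cv2.imwrite("pics/s2.png",cv2.resize(s["color"][100:310,130:410,::-1],(800,600)))
E
```

```text
clock: 10.3
tool_pos: [565.1, 4.7, 269.0]
tool_rot: [-0.001, 0.777, -0.63, 0.02]
force: [-0.7, -0.2, -0.7]
grip_width: 15.1
t 10.3 pos [565.1   4.7 269. ] heading -78.11 down [ 0.032 -0.024 -0.999] shift m [-0.0244 -0.0099  0.0686] turn 1.89 F [-0.7 -0.2 -0.7] w 15.1
```

View pics/s2.png

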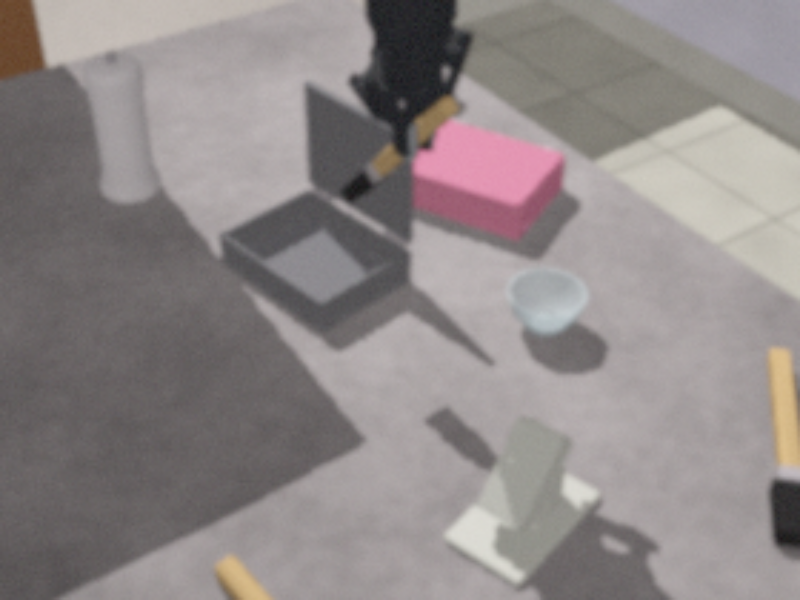

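The brush is out and held, head down-left at (358,187) and handle end at (455,103). The holder at (535,470) is empty and the cover stands. Next I measure the brush's elevation and move to the start of the pivot.

```bash
cat >> h.py <<'E'
def brush(names=("side","top"),saved=False):
    from plant import snapshot,state
    tp=state()["tool_pos"]
    for n in names:
        im=load(n+"2") if saved else snapshot(n); C=cloud(im); c=im["color"].astype(int)
        near=(np.linalg.norm(C-tp,axis=-1)<170)&(C[...,2]>12)
        X=C[near&(c[...,0]-c[...,2]>35)&(c[...,0]-c[...,1]<90)&(c[...,0]-c[...,1]>10)]
        if len(X)<25: print(n,"few",len(X)); continue
        # drop outliers, then a robust 3-D line
        vx,vy,vz,x,y,z=cv2.fitLine(X.astype(np.float32),cv2.DIST_WELSCH,0,.01,.01).ravel()
        d=np.array([vx,vy,vz]); p=np.array([x,y,z]); k=(X-p)@d; r=np.linalg.norm((X-p)-np.outer(k,d),axis=1); k=k[r<12]
        if d@[np.cos(np.radians(-80)),np.sin(np.radians(-80)),0]<0: d=-d;k=-k
        print(n,"brush elev deg",np.degrees(np.arcsin(d[2])).round(1),"yaw",np.degrees(np.arctan2(d[1],d[0])).round(1),"n",len(k),"handle end",(p+d*k.max()).round(),"low wood",(p+d*k.min()).round())
E
python3 -c "from h import *;brush(saved=True)"; python3 -m crank '[-0.024,-0.008,0.02,1.5,0,0,0.02,0,0,0,0,0]';python3 -c "from h import *;go(572,29,160,-80);brush()"
```

```text
side brush elev deg 50.5 yaw -78.2 n 165 handle end [567. -39. 313.] low wood [551.  41. 214.]
top brush elev deg 44.3 yaw -80.5 n 37 handle end [568. -40. 309.] low wood [553.  51. 219.]
clock: 10.65
tool_pos: [572.2, 24.8, 229.6]
tool_rot: [-0.002, 0.768, -0.64, 0.022]
force: [-0.5, 0.5, -1.4]
grip_width: 14.7
t 10.65 pos [572.2  24.8 229.6] heading -79.59 down [ 0.037 -0.026 -0.999] shift m [-0.0064  0.0017  0.0695] turn 0.41 F [-0.5  0.5 -1.4] w 14.7
side brush elev deg 50.6 yaw -80.7 n 144 handle end [573. -19. 274.] low wood [559.  63. 172.]
top brush elev deg 46.5 yaw -79.6 n 31 handle end [576. -18. 274.] low wood [559.  70. 180.]
```

```bash
python3 -m crank '[-0.004,0.001,0.025,0,0,0,0.025,0,0,0,0.02,0,0,0,0,0]' 0 30;python3 -c "from h import *;go(572,29,140,-80);brush()"
```

```text
clock: 11.08
tool_pos: [579.8, 23.2, 168.7]
tool_rot: [-0.008, 0.768, -0.64, 0.029]
force: [-0.9, 0.6, -2.7]
grip_width: 14.6
t 11.08 pos [579.8  23.2 168.7] heading -79.66 down [ 0.055 -0.025 -0.998] shift m [-0.0081  0.0081  0.0281] turn 0.34 F [-0.9  0.6 -2.7] w 14.6
side brush elev deg 52.1 yaw -79.9 n 122 handle end [581. -19. 216.] low wood [567.  60. 113.]
top few 10
```

```bash
python3 -m crank '[-0.004,0.006,0.012,0,-0.003,0.002,0.010,0]';python3 -c "from h import *;go(572,29,140,-80)";  python3 -m crank '[0.002,0,0.006,0,0.003,0,0.006,0]';python3 -c "from h import *;go(574,20,130,-80);brush(['side'])"
```

```text
clock: 11.35
tool_pos: [578.2, 27.6, 156.5]
tool_rot: [-0.014, 0.768, -0.64, 0.036]
force: [-0.8, 0.3, -0.4]
grip_width: 14.9
t 11.35 pos [578.2  27.6 156.5] heading -79.68 down [ 0.072 -0.024 -0.997] shift m [-0.0031  0.0069  0.016 ] turn 0.32 F [-0.8  0.3 -0.4] w 14.9
clock: 11.52
tool_pos: [581.5, 22.8, 147.0]
tool_rot: [-0.016, 0.768, -0.639, 0.037]
force: [-0.2, 0.5, -0.1]
grip_width: 14.5
t 11.52 pos [581.5  22.8 147. ] heading -79.6 down [ 0.077 -0.024 -0.997] shift m [0.0008 0.0091 0.0165] turn 0.4 F [-0.2  0.5 -0.1] w 14.5
side brush elev deg 51.1 yaw -82.5 n 116 handle end [580. -19. 193.] low wood [570.  62.  92.]
```

```bash
python3 -m crank '[0,0.002,0.006,0,0.002,0.002,0.006,0]';python3 -c "from h import *;go(574,20,130,-80)";  python3 -m crank '[0.003,0,0.006,0,0.004,0,0.007,0]';python3 -c "from h import *;go(574,20,130,-80);brush(['side'])"
```

```text
clock: 11.73
tool_pos: [583.5, 16.8, 139.2]
tool_rot: [-0.017, 0.768, -0.638, 0.043]
force: [2.1, -6.1, 6.6]
grip_width: 14.3
t 11.73 pos [583.5  16.8 139.2] heading -79.55 down [ 0.088 -0.028 -0.996] shift m [-0.0052  0.0095  0.0082] turn 0.45 F [ 2.1 -6.1  6.6] w 14.3
clock: 11.9
tool_pos: [588.6, 8.4, 129.7]
tool_rot: [-0.019, 0.768, -0.638, 0.046]
force: [-0.1, 0.7, -0.9]
grip_width: 14.9
t 11.9 pos [588.6   8.4 129.7] heading -79.52 down [ 0.095 -0.029 -0.995] shift m [-0.014   0.0121 -0.002 ] turn 0.48 F [-0.1  0.7 -0.9] w 14.9
side brush elev deg 49.3 yaw -83.1 n 106 handle end [587. -35. 176.] low wood [577.  48.  78.]
```

```bash
python3 -m crank '[0,0,-0.025,0,-0.01,0.002,-0.02,0,-0.018,0.006,0,0,0,0,0,0]';python3 -c "from h import *;go(577,33,160,-80);brush(['side'])"
```

```text
clock: 12.28
tool_pos: [568.8, 34.2, 168.4]
tool_rot: [-0.015, 0.767, -0.64, 0.042]
force: [-0.9, 0.3, -0.8]
grip_width: 14.3
t 12.28 pos [568.8  34.2 168.4] heading -79.78 down [ 0.084 -0.03  -0.996] shift m [ 0.0023 -0.0072  0.0091] turn 0.22 F [-0.9  0.3 -0.8] w 14.3
side brush elev deg 47.9 yaw -81.7 n 120 handle end [569. -10. 212.] low wood [557.  77. 116.]
```

```bash
python3 -m crank '[0,0,0.015,0,0,0,0.012,0]';python3 -c "from h import *;go(571,34,129,-80)";python3 -m crank '[-0.001,0,0.007,0,0,0,0.006,0]' 0 20;python3 -c "from h import *;go(573,30,125,-80);brush(['side'])"
```

```text
clock: 12.5
tool_pos: [573.7, 32.9, 143.9]
tool_rot: [-0.017, 0.768, -0.639, 0.044]
force: [-0.4, -0.1, -1.4]
grip_width: 15.0
t 12.5 pos [573.7  32.9 143.9] heading -79.67 down [ 0.09  -0.029 -0.996] shift m [-0.0022  0.0037  0.0146] turn 0.33 F [-0.4 -0.1 -1.4] w 15.0
clock: 12.67
tool_pos: [575.6, 33.9, 130.1]
tool_rot: [-0.019, 0.767, -0.639, 0.044]
force: [-1.0, 1.7, 5.8]
grip_width: 14.9
t 12.67 pos [575.6  33.9 130.1] heading -79.69 down [ 0.091 -0.028 -0.995] shift m [0.0031 0.0037 0.0049] turn 0.31 F [-1.   1.7  5.8] w 14.9
side brush elev deg 47.7 yaw -82.5 n 107 handle end [576. -11. 174.] low wood [564.  75.  78.]
```

```bash
python3 -m crank '[0.002,0,0.007,0,0.002,0,0.007,0]';python3 -c "from h import *;go(573,25,112,-80);brush(['side'])"
```

```text
clock: 12.88
tool_pos: [579.8, 31.0, 117.5]
tool_rot: [-0.021, 0.767, -0.639, 0.045]
force: [-2.5, 2.0, 7.5]
grip_width: 15.0
t 12.88 pos [579.8  31.  117.5] heading -79.68 down [ 0.096 -0.025 -0.995] shift m [0.0044 0.0082 0.0049] turn 0.32 F [-2.5  2.   7.5] w 15.0
side brush elev deg 38.8 yaw -82.2 n 112 handle end [580. -19. 155.] low wood [566.  84.  73.]
```

```bash
python3 -m crank '[0.003,0.003,0.008,0,0.003,0.003,0.008,0]';python3 -m crank '[0.003,0.003,0.008,0,0.002,0.003,0.008,0]';python3 -c "from h import *;go(580,15,95,-80);brush(['side'])"
```

```text
clock: 13.1
tool_pos: [580.8, 24.7, 104.1]
tool_rot: [-0.025, 0.767, -0.639, 0.048]
force: [-0.0, 1.4, 7.9]
grip_width: 14.9
clock: 13.27
tool_pos: [581.9, 18.5, 91.5]
tool_rot: [-0.029, 0.767, -0.638, 0.051]
force: [0.3, -0.3, 7.3]
grip_width: 14.6
t 13.27 pos [581.9  18.5  91.5] heading -79.63 down [ 0.116 -0.02  -0.993] shift m [ 0.0033  0.0021 -0.0036] turn 0.37 F [ 0.3 -0.3  7.3] w 14.6
side brush elev deg 26.3 yaw -81.4 n 113 handle end [584. -37. 119.] low wood [567.  77.  62.]
```

```bash
python3 -m crank '[0.002,0.003,0.008,0,0.002,0.003,0.008,0]';python3 -m crank '[0.001,0.003,0.008,0,0.001,0.003,0.006,0]';python3 -c "from h import *;go(580,12,55,-80);brush(['side'])"
```

```text
clock: 13.48
tool_pos: [583.3, 13.3, 78.8]
tool_rot: [-0.034, 0.767, -0.638, 0.055]
force: [0.7, 0.9, 7.5]
grip_width: 15.0
clock: 13.65
tool_pos: [584.6, 9.9, 68.1]
tool_rot: [-0.038, 0.767, -0.638, 0.059]
force: [0.3, 2.7, 7.0]
grip_width: 14.7
t 13.65 pos [584.6   9.9  68.1] heading -79.64 down [ 0.139 -0.017 -0.99 ] shift m [-0.0035  0.0058  0.0123] turn 0.36 F [0.3 2.7 7. ] w 14.7
side brush elev deg 6.1 yaw -83.8 n 111 handle end [589. -51.  82.] low wood [577.  55.  70.]
```

```bash
python3 -m crank '[0,0.003,0.006,0,0,0.003,0.006,0]';python3 -c "from h import *;go(580,12,55,-80);brush(['side','top'])"
```

```text
clock: 13.87
tool_pos: [585.6, 8.3, 59.5]
tool_rot: [-0.042, 0.767, -0.637, 0.063]
force: [1.0, -0.8, 7.9]
grip_width: 14.8
t 13.87 pos [585.6   8.3  59.5] heading -79.65 down [ 0.151 -0.016 -0.988] shift m [-0.0048  0.0055  0.0035] turn 0.35 F [ 1.  -0.8  7.9] w 14.8
side brush elev deg 2.2 yaw -83.2 n 121 handle end [589. -52.  68.] low wood [576.  64.  63.]
top few 1
```

```bash
python3 -m crank '[0,0.002,0.006,0,0,0,0.001,0]';python3 -c "from h import *;go(580,12,55,-80);brush(['side'])"; python3 -m crank '[0,0,0,0,0,0,-0.002,0]' 0 100; python3 -m crank '[0,0,-0.03,0,0,0,-0.03,0,0,0,-0.03,0,0,0,-0.03,0,0,0,0,0]';python3 - <<'E'
from h import *; import plant
go(580,12,200,-80);brush()
s=plant.snapshot("side")
cv2.imwrite("pics/s3.png",cv2.resize(s["color"][80:230,180:380,::-1],(800,600)))
E
```

```text
clock: 14.13
tool_pos: [587.6, 7.8, 55.1]
tool_rot: [-0.044, 0.767, -0.637, 0.066]
force: [-3.1, 1.8, 4.4]
grip_width: 14.4
t 14.13 pos [587.6   7.8  55.1] heading -79.66 down [ 0.157 -0.016 -0.987] shift m [-0.0055  0.0066 -0.0011] turn 0.34 F [-3.1  1.8  4.4] w 14.4
side brush elev deg 1.3 yaw -80.6 n 124 handle end [594. -54.  62.] low wood [575.  60.  60.]
clock: 14.35
tool_pos: [587.2, 7.5, 57.6]
tool_rot: [-0.044, 0.767, -0.637, 0.066]
force: [0.2, 0.8, -1.0]
grip_width: 14.2
clock: 14.77
tool_pos: [563.6, 6.7, 176.3]
tool_rot: [-0.036, 0.767, -0.637, 0.062]
force: [1.0, 0.1, -0.4]
grip_width: 14.4
t 14.77 pos [563.6   6.7 176.3] heading -79.63 down [ 0.14  -0.024 -0.99 ] shift m [-0.0011 -0.0201 -0.0213] turn 0.37 F [ 1.   0.1 -0.4] w 14.4
side brush elev deg -0.5 yaw -81.5 n 135 handle end [571. -53. 184.] low wood [555.  53. 185.]
top few 2
```

View pics/s3.png

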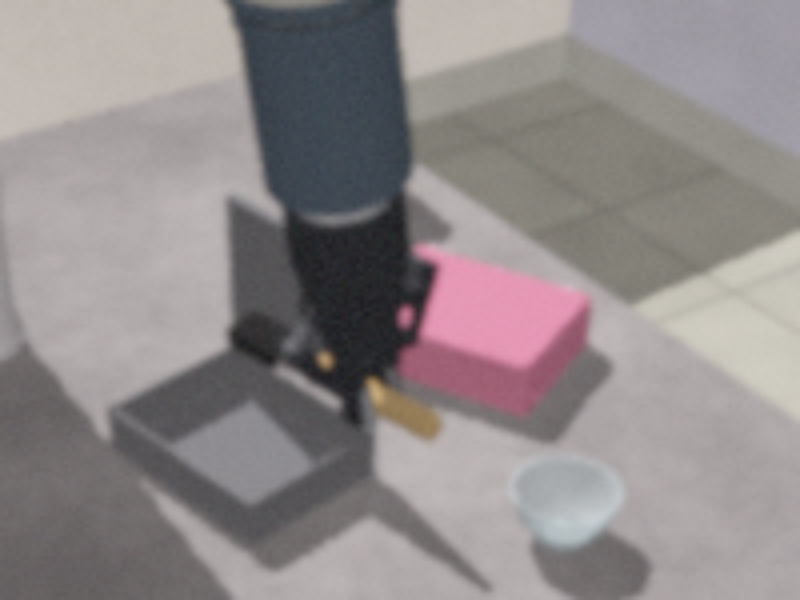

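The brush is level (elevation −0.5°), with its head at (258,338) left of the gripper and the handle end at (430,420). I raise it and move the head over the middle of the tray.

```bash
python3 -m crank '[0,-0.005,-0.02,0,0,-0.005,-0.02,0,-0.015,-0.004,-0.002,0,-0.02,-0.004,0,0,-0.02,-0.004,0,0,-0.015,0,0,0,0,0,0,0,0,0,0,0]';python3 -c "from h import *;go(568,83,212,-80);brush()"
```

```text
clock: 15.58
tool_pos: [557.7, 79.6, 194.9]
tool_rot: [-0.018, 0.767, -0.64, 0.049]
force: [-1.1, 0.0, -0.5]
grip_width: 14.1
t 15.58 pos [557.7  79.6 194.9] heading -79.83 down [ 0.099 -0.035 -0.994] shift m [-0.0007 -0.0122 -0.0161] turn 0.17 F [-1.1  0.  -0.5] w 14.1
side brush elev deg 0.2 yaw -84.6 n 129 handle end [563.  18. 200.] low wood [556.  85. 200.]
top brush elev deg 3.5 yaw -78.0 n 94 handle end [567.  22. 203.] low wood [560.  54. 201.]
```

```bash
python3 -m crank '[0,-0.006,-0.01,0,0,-0.005,-0.005,0,0,0,0,0,0,0,0,0]';python3 - <<'E'
from h import *; import plant
go(568,83,212,-80);brush();cover()
s,t=plant.snapshot("side"),plant.snapshot("top")
for nm,im in(("side",s),("top",t)):
    C=cloud(im);c=im["color"].astype(int)
    tp=plant.state()["tool_pos"]; v=np.array([-.174,.985]); a=(C[...,:2]-tp[:2])@v; b=(C[...,:2]-tp[:2])@HU
    m=(c.max(-1)<60)&(a>75)&(a<150)&(abs(b)<30)&(C[...,2]>120); X=C[m]; print(nm,"head n",len(X),X.mean(0).round(1),"z",X[:,2].min().round(),X[:,2].max().round(),"along",a[m].min().round(),a[m].max().round())
    # whole-brush slope: head centre vs handle
    for w,x,y in(("grinder",466,447),("ramekin",715,-28),("moka",594,-495)):
        z0=dict(grinder=60,ramekin=20,moka=40)[w]; X=C[(C[...,2]>z0)&(C[...,2]<185)&(np.hypot(C[...,0]-x,C[...,1]-y)<70)]; print("  ",w,X.min(0).round(),X.max(0).round())
cv2.imwrite("pics/fin.png",np.hstack([cv2.resize(s["color"][70:280,150:350,::-1],(400,420)),cv2.resize(t["color"][110:320,130:330,::-1],(400,420))]))
E
```

```text
clock: 16.02
tool_pos: [566.9, 78.6, 209.7]
tool_rot: [-0.017, 0.765, -0.641, 0.049]
force: [-0.1, 0.6, -0.7]
grip_width: 14.4
t 16.02 pos [566.9  78.6 209.7] heading -80.06 down [ 0.096 -0.037 -0.995] shift m [-0.004  -0.002  -0.0024] turn -0.06 F [-0.1  0.6 -0.7] w 14.4
side brush elev deg -2.1 yaw -85.6 n 128 handle end [571.  17. 215.] low wood [566.  83. 217.]
top brush elev deg 3.8 yaw -75.6 n 106 handle end [577.  21. 218.] low wood [568.  55. 216.]
tool along tray x -82.8
side cover angle 1.579 n 560 inliers<3mm 536 a at z=46 -3.2
top few 0
side head n 54 [538.9 177.7 206.9] z 201.0 212.0 along 82.0 118.0
   grinder [431. 414.  60.] [495. 484. 180.]
   ramekin [672. -69.  20.] [756.  13.  49.]
   moka [ 552. -538.   40.] [ 635. -457.   79.]
top head n 17 [523.3 191.4 569.2] z 558.0 576.0 along 116.0 121.0Traceback (most recent call last):
  File "<stdin>", line 10, in <module>
    return umr_minimum(a, axis, None, out, keepdims, initial, where)
ValueError: zero-size array to reduction operation minimum which has no identity
```

```bash
python3 - <<'E'
from h import *; import plant
s=plant.snapshot("side"); go(568,83,212,-80); print(np.abs(plant.state()["joint_vel"]).max().round(4))
cv2.imwrite("pics/fin.png",cv2.resize(s["color"][70:280,150:430,::-1],(800,600)))
E
```

```text
t 16.37 pos [566.6  79.  209.7] heading -80.0 down [ 0.095 -0.037 -0.995] shift m [-0.0036 -0.0023 -0.0023] turn -0.0 F [ 0.   0.8 -1.1] w 14.0
0.002
```

View pics/fin.png

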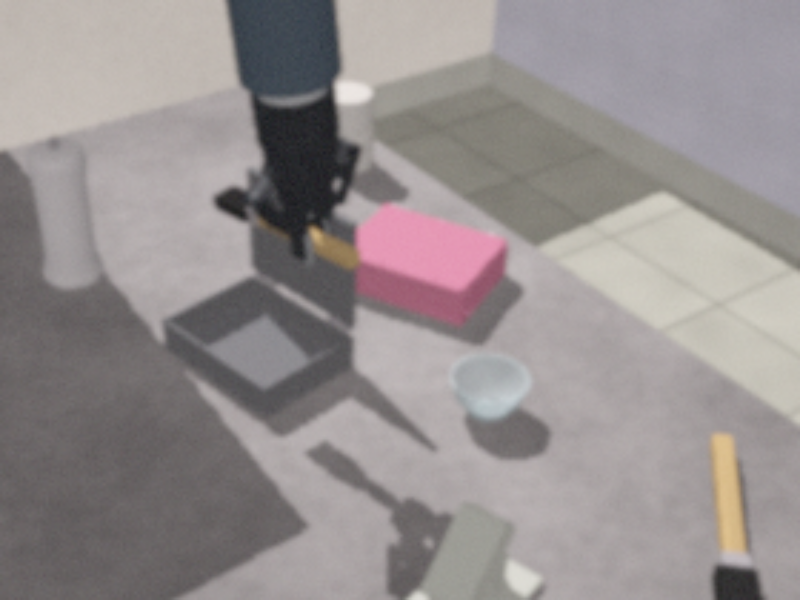

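The cover is upright behind the tray, and the brush is held level with its head at (235,205), which measures (539,178,207), above the tray. Nothing else has moved and the arm is still, so I hand in.

```bash
python3 -c "from plant import *;print(job_done())"
```

```text
the job is handed in; nothing more can be done
None
```

The job is handed in. The cover stands straight up, and the brush is held level and still, with its head over the open tray about 20 cm above the counter. It took about 16.4 s of the 53 s.

**What I did**
- **Cover:** I pushed it upright with the closed fingers.
- **Brush:** I drew it out of the holder along its slant. The tool cannot tilt, so I levelled it by letting it pivot in a light grip against the tray's right rim (about 8 N). I then tightened the grip to 100 N and lifted.

**Last checks**
- **Cover:** the angle read 1.579 rad in the side view; the top view was blocked by the arm. Right after the push the two cameras gave 1.572 and 1.577.
- **Brush level:** the two cameras disagreed slightly, at −2.1° from the side and +3.8° from the top. The top view saw only a short piece of handle; comparing head and handle heights gives about 1.5°.
- **Brush head:** it measured about (539, 178, 207), roughly 27 mm nearer the robot than the tray's centre and well inside the rim.
- **Bystanders:** the ramekin, the moka base and the grinder were unchanged within measuring error in the side view. The same check in the top view failed, because the grinder was hidden by the arm, so I left it out.
- **Stillness:** the arm was at rest, with joint speeds of at most 0.002 rad/s.

**Other things to know**
- The first grip on the handle was too near the fingertips, so I opened and gripped again lower down.
- The first press on the rim slipped off and I repeated it. The highest contact force I read was about 9 N.
- The tool drifted to a tilt of about 6° sideways to the brush, so the brush is rolled slightly about its own length.

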